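Shift the bench throwing wheel from second speed into third

TASK

The four-speed bench throwing wheel was left in second, or part-way out of it. Push its gear lever with the fingers, without gripping it, through the H-shaped gate into third: forward (away from you) to neutral, across to your right, then forward until it is fully home in the far right-hand slot, without driving it into first or fourth on the way. Do not force the machine, leave everything standing around it where it is, and finish with your hand off the lever.

Things in the scene. Friction and masses are not known exactly. Their poses are not given: they have to be found in the camera images.
- wheel: Bench throwing wheel, a fixed grey machine 380 x 620 mm, aluminium deck 100 mm above the table, wheel head to the left. Origin on the table exactly under the centre of the gear gate; x axis forward (away from the robot, along the legs of the gate), y left, z up. The machine may stand turned by up to 0.28 rad. A motor cover behind the gate (x 155 to 255, y -65 to 125 mm) is 132 mm high.
- gate_centre (a point): Centre of the H-shaped gate, on top of its dark steel plate (132 mm in x, 112 mm in y), 140 mm above the table. The two legs of the H run along the wheel's x axis, 22 mm left and right of this point; they are 17 mm wide and end 43 mm ahead of and behind it. The crossbar (neutral) is 18 mm wide; the corners between it and the legs are rounded by 8 mm.
- third_slot (a point): Far end of the right leg of the gate: third, where the lever must go. On top of the plate, in the middle of the slot, 43 mm ahead and 22 mm right of the gate's centre. First is the far end of the left leg, second the near end of the left leg, fourth the near end of the right leg; one to four brass rivet dots mark the slots' ends.
- pivot (a point): Pivot of the lever, hidden in the machine, 40 mm above the table right under the gate's centre. The centre of the knob is 195 mm from it. In the wheel's frame the knob's centre lies ahead of the pivot by 195 mm x sin(lever_fore) and left of it by -195 mm x sin(lever_across) x cos(lever_fore).
- knob (a point): Centre of the gear lever's pear-shaped black knob, 37 mm across at its widest (2 to 16 mm above this point), 20 mm at its foot; it reaches from 30 mm below this point to 26 mm above it, along the lever, on a bright steel stem 12 mm thick. 235 mm above the table with the lever upright, about 220 mm at the end of a slot.
- lever_across (a joint): Sideways angle of the lever, -0.22 to 0.22 rad: 0 upright, positive when its top leans to the right (the wheel's -y). In the left leg of the gate it is about -0.22 to -0.19, in the right leg 0.19 to 0.22. It can change only while the lever is in neutral.
- lever_fore (a joint): Fore-and-aft angle of the lever, -0.33 (fully home in second or fourth) to 0.33 rad (fully home in first or third): 0 upright, in neutral (the crossbar leaves about 0.03 rad either way), positive when its top leans forward (the wheel's +x). The lever stays where it is left and needs about 2 to 4 N at the knob to move it either way.
- bowl: White bisque bowl, 120 mm across and 55 mm high, loose on the plaster bat of the wheel head, left of the lever; origin at the centre of its underside. Leave alone.
- vase: Small white bisque vase, 66 mm across and 118 mm high, loose on the deck to the right of the gate turret; origin at the centre of its underside. Leave alone.
- slip_jar: Clear jar with a white lid, 52 mm across and 75 mm high, loose on the deck behind the lever to the left, between turret, motor cover and splash pan; origin at the centre of its underside. Leave alone.
- brush: Glaze brush 150 mm long lying on the deck, at its back right corner. Leave alone.
- brush_mug: White mug 80 mm across and 90 mm high with four brushes standing in it (up to 215 mm high), on the table to the left of the wheel; origin at the centre of its underside. Leave alone.
- cup: White bisque cup, 76 mm across and 75 mm high, on the table to the left; origin at the centre of its underside. Leave alone.
- flask: Steel flask 72 mm across and 235 mm high, on the table to the right; origin at the centre of its underside. Leave alone.
- saucer: White saucer 130 mm across and 18 mm high, on the table to the right; origin at the centre of its underside. Leave alone.

How it is judged:
By the outcome, as a careful person would: the job done as asked, in the order asked, and still so for the second after the job is handed in, with the robot touching nothing.
It also fails if it takes over 69 s, if anything falls off the work surface, if the arm or the gripper's body presses on something with over 40 N, if the wrist force passes 120 N, or if a joint passes its speed limit or range.

ROBOT

A 6-joint arm with a two-finger parallel gripper is mounted at the origin on the work surface. World frame = base frame: x ahead of the robot, y to its left, z up, the work surface at z = 0. Lengths are in m, angles in rad, forces in N, time in s.
With the tool pointing down it reaches from about 0.35 to 0.775 m from the base axis. Payload 7.3 kg.
Tool frame: the origin (TCP) lies at the very end of the fingers, on their centre line; the grasp point (between the pads) lies 19 mm behind it; z points along the fingers, y is the line along which they close (so a half turn about z gives the same grasp; the last joint's range is limited). The gripper opens to 92 mm and grips with 3 to 60 N. Pads are 19 mm wide; open, the fingers measure 130 mm over their backs; the gripper's body (75 mm by 190 mm) begins 47 mm behind the grasp point.
Start: joints at [1.128, 0.342, 1.524, -0, 1.275, -0.146], TCP at [0.154, 0.502, 0.195] pointing down, gripper open.
Joint ranges: [-2.53, 2.53], [-0.77, 2.02], [0.04, 2.7], [-1, 4.14], [0.28, 2.66], [-3.11, 3.11]. Speed limits (rad/s): [2.57, 2.57, 3.14, 3.14, 3.14, 3.14].

INTERFACE

Orientations are given as [roll, pitch, yaw] about the fixed x, y, z axes, in that order (R = Rz(yaw) Ry(pitch) Rx(roll)).
In Python, from cell import observe, read_camera, get_calibration, hand_in, search_frame gives the robot as it stands.
- The arm moves only by the tool step_arm, never from a script. Its argument "commands" is a list of rows, each an object with "translation": the shift along the tool's x, y, z in mm, a list of three; "roll": the turn about the tool's z in rad. In form: [{"translation": [x, y, z], "roll": roll}, ...]. A call has 1 to 20 rows; each row shifts and turns the commanded pose from where the row before left it, along the tool's axes as they then stand; what a row does not reach is not made up. A row lasts 1/12 s, in which the tool goes at most 41.7 mm and 7.16 degrees, less where a joint would pass 70% of its speed; a pose out of reach is approached as far as the arm can. A call is refused whole if a number of a shift passes 41.7 or a number of a turn 0.125, either way. A call with a gripper value outside its range is refused whole. "fingers" is the opening, from 0 (shut) to 1 (fully open), set as the call begins (left out, the last holds). The fingers move at their own pace and stop on an object; "grip_force" is the grip in N (left out, the last holds). Time passes only in rows, so rows that do not move let the fingers close. It gives the time, the measured TCP pose, the force, the opening and the grip force at its end, in the units of the state.
- observe(): the state, without advancing time (a new reading comes with each control period).
- read_camera(name): name is "scene" or "side" or "wrist"; returns the picture (420x560x3 uint8, red, green, blue); there is no depth.
- get_calibration(name): a dict with "camera_matrix" (3x3 intrinsics, pixels), "dist_coeffs" ([k1, k2, p1, p2, k3] as OpenCV has them; the pictures are not rectified), "world_from_camera" (4x4, takes a point from camera to world coordinates). Camera axes: x right, y up, looking along -z (the intrinsics and any distortion apply to the point x, -y, -z); pixel columns grow to the right and rows downward; lengths in m; the calibration is good to about 2 mm. A picture is of the moment at which its call begins: read the wrist's pose just before it. get_calibration takes no time and is no camera call; for the wrist camera it gives the pose at the moment of the call.
- hand_in(): hands the job in; it is judged then, once.
Trained networks look in the newest picture that a camera, given by its name, has taken for a name from the list of things; names that differ only in an ending like _2 or _b are one class to them, and where a whole thing is asked for, a point or a joint stands for the part that bears it (a point fixed in the world has none). Each returns a list of dicts, best first, with "confidence" (0 to 1); they miss things now and then, are a little off and sometimes report something else, mostly with a low value. They report only what shows in the picture. A call takes as long as a camera call.
- search_frame(camera, name): "at" ([x, y, z] in m, in world coordinates, good to about 4 mm: the middle of the surface that is visible of it).
The state is a dict: "time": time; "qpos": joint angles; "qvel": joint speeds; "joint_efforts": joint torques, N m; "tool_pos": TCP position; "tool_rot": TCP orientation; "contact_force": force on the tool from outside, world axes, zero at the start; "torque": the same for the moment, N m; "opening": finger opening in m; "grip_force": force on a finger pad.
Only numpy, scipy, OpenCV 4.12 (cv2) and the standard library are available. Lean on these libraries where they do the work, as an engineer would, in place of code of your own. Each camera call takes 0.05 s, during which the arm holds its last target. There are 200 camera calls.

## Working session

There is one attempt and no reset: what is moved stays moved. The work goes in short steps, Python scripts to look and compute and a tool call to move; the robot and the scene stay as the last step left them, time stands still between calls to the robot, and variables do not carry over. Pictures are saved under pics/ and viewed, at most 14 in all, crops included, and the job is handed in when it is done.

Besides the shell and the picture viewer there is one more tool, called after "Emit:" by a JSON object that holds its "api" and its "payload". step_arm: Moves the arm, as the interface text tells. Its arguments: {"type":"object","properties":{"commands":{"type":"array"},"fingers":{"type":"number"},"grip_force":{"type":"number"}},"required":["commands"]}

```bash
mkdir -p pics; python3 - <<'E'
from cell import *
import cv2,numpy as np
s=observe();print(s['time'],s['tool_pos'],s['tool_rot'],s['contact_force'],s['opening'])
ims=[]
for c in ['scene','side']:
    im=read_camera(c);cv2.imwrite(f'pics/{c}0.png',im[:,:,::-1])
    for n in ['wheel','gate_centre','third_slot','knob','vase','slip_jar','bowl','flask','brush_mug']:
        r=search_frame(c,n);print(c,n,[(np.round(d['at'],3).tolist(),round(d['confidence'],2)) for d in r[:2]])
    k=get_calibration(c);print(k)
E
```

```text
0.0 [0.15330874 0.50162411 0.19383105] [-3.14003990e+00 -2.29039698e-04  2.84480671e+00] [-0.67677384 -0.25129703 -0.18839225] 0.09184381168535549
scene wheel [([0.625, 0.015, 0.102], 0.71)]
scene gate_centre [([0.627, 0.017, 0.102], 0.73)]
scene third_slot [([0.62, 0.012, 0.104], 0.61)]
scene knob [([0.778, -0.15, 0.12], 0.59), ([0.532, -0.044, 0.235], 0.48)]
scene vase [([0.611, -0.186, 0.179], 0.69), ([0.627, 0.012, 0.102], 0.49)]
scene slip_jar [([0.654, 0.047, 0.155], 0.62)]
scene bowl [([0.588, 0.281, 0.18], 0.63)]
scene flask [([0.414, -0.521, 0.189], 0.7)]
scene brush_mug [([0.524, 0.557, 0.07], 0.74)]
{'camera_matrix': array([[479.64039247,   0.        , 282.58211714],
       [  0.        , 479.64039247, 211.95123008],
       [  0.        ,   0.        ,   1.        ]]), 'dist_coeffs': array([-0.01926972,  0.        ,  0.        ,  0.        ,  0.        ]), 'world_from_camera': array([[ 0.99806304, -0.04596391,  0.04192233,  0.63318566],
       [ 0.06194732,  0.79622659, -0.60181871, -0.85046342],
       [-0.00571773,  0.60324998,  0.79753167,  1.31186385],
       [ 0.     
[... 278 characters left out ...]
], 0.87)]
side bowl [([0.602, 0.238, 0.175], 0.98), ([0.522, 0.569, 0.068], 0.64)]
side flask [([0.4, -0.473, 0.137], 0.84)]
side brush_mug [([0.523, 0.566, 0.066], 0.66)]
{'camera_matrix': array([[516.69470827,   0.        , 282.62622379],
       [  0.        , 516.69470827, 208.32365999],
       [  0.        ,   0.        ,   1.        ]]), 'dist_coeffs': array([-0.18878571,  0.        ,  0.        ,  0.        ,  0.        ]), 'world_from_camera': array([[-0.92958306,  0.2816852 , -0.23775784,  0.13048273],
       [-0.3683364 , -0.68486297,  0.62872172,  1.17667215],
       [ 0.01427006,  0.67202393,  0.74039193,  1.52708441],
       [ 0.        ,  0.        ,  0.        ,  1.        ]])}
```

View pics/scene0.png

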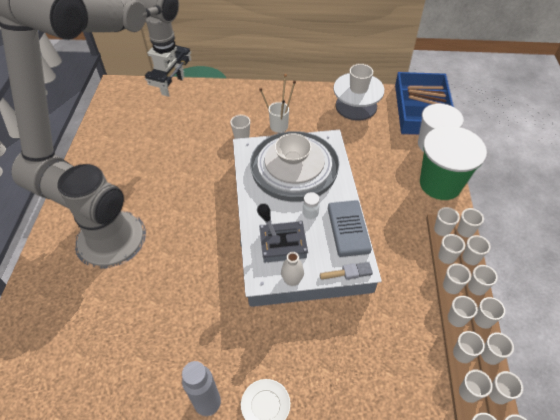

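View pics/side0.png

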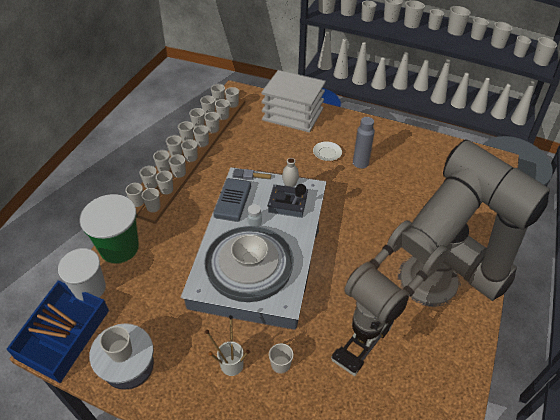

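The scene view shows the knob near (264,212) and the gate plate near (284,240). In the side view the knob is near (301,190) and the plate near (287,200). I'll enlarge both.

```bash
python3 - <<'E'
import cv2,numpy as np
a=cv2.imread('pics/scene0.png')[190:290,225:325];b=cv2.imread('pics/side0.png')[145:245,235:335]
cv2.imwrite('pics/crop0.png',np.hstack([cv2.resize(x,(400,400),interpolation=cv2.INTER_CUBIC) for x in(a,b)]))
E
```

```text
(no output)
```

View pics/crop0.png

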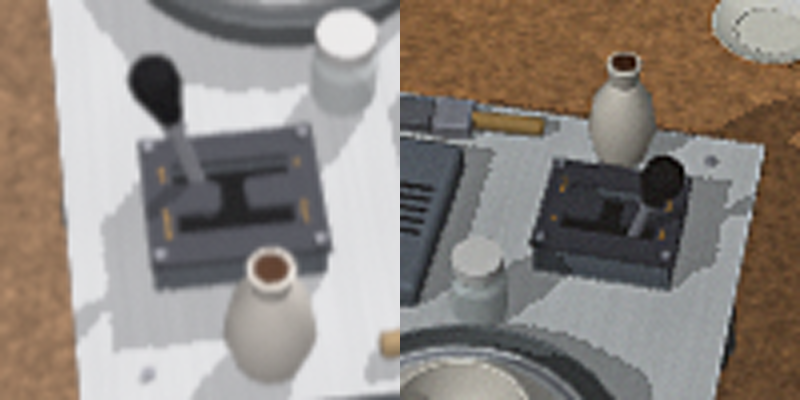

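The plate corners, screws, stem and knob are clear in both crops. The lever leans back and left, part-way in second. I'll fit wheel pose and lever angles to these pixels.

```bash
cat > h.py <<'E'
import cv2,numpy as np
from cell import *
def proj(P,cal):
    T=np.linalg.inv(cal['world_from_camera']);q=np.atleast_2d(P)@T[:3,:3].T+T[:3,3]
    q=q*[1,-1,-1]
    return cv2.projectPoints(q.reshape(-1,1,3),np.zeros(3),np.zeros(3),cal['camera_matrix'],cal['dist_coeffs'])[0][:,0]
def W(p,x,y,yaw):
    c,s=np.cos(yaw),np.sin(yaw);p=np.atleast_2d(p)
    return p@np.array([[c,-s,0],[s,c,0],[0,0,1]]).T+[x,y,0]
def lever(f,a,L):  # point on the lever at distance L from pivot
    return np.array([L*np.sin(f),-L*np.sin(a)*np.cos(f),.04+L*np.cos(a)*np.cos(f)])
E
cat > fit.py <<'E'
from h import *
from scipy.optimize import least_squares
S,D=get_calibration('scene'),get_calibration('side')
c=lambda u,v,o:[(u+.5)/4-.5+o[0],(v+.5)/4-.5+o[1]]
hx,hy=.066,.056
so,do=(225,190),(235-100,145)
ps=[(-hx,hy,(139,140)),(hx,hy,(307,124)),(hx,-hy,(329,243)),(-hx,-hy,(151,264))]
pd=[(hx,hy,(533,240)),(-hx,hy,(682,256)),(hx,-hy,(553,157))]
tgt_s=np.array([c(*q[2],so) for q in ps]);tgt_d=np.array([c(*q[2],do) for q in pd])
kn_s=np.array(c(156,84,so));kn_d=np.array(c(661,181,do))
def res(p,full=True):
    x,y,yaw,f,a=p
    r=[proj(W([[q[0],q[1],.14] for q in ps],x,y,yaw),S)-tgt_s,
       proj(W([[q[0],q[1],.14] for q in pd],x,y,yaw),D)-tgt_d,
       proj(W(lever(f,a,.20),x,y,yaw),S)-kn_s,proj(W(lever(f,a,.20),x,y,yaw),D)-kn_d]
    return np.vstack(r).ravel()
r=least_squares(res,[.57,-.07,0,-.2,-.2],loss='soft_l1');print(np.round(r.x,4));print(np.round(res(r.x).reshape(-1,2),1).tolist())
x,y,yaw,f,a=r.x
for n,q in dict(knob=lever(f,a,.195),neutral=lever(0,-.2,.195),neutR=lever(0,.2,.195),third=lever(.33,.2,.195)).items():print(n,W(q,x,y,yaw).round(3))
E
python3 fit.py
```

```text
[ 0.5773 -0.0615  0.1956 -0.2414 -0.2108]
[[-1.1, 0.4], [0.3, -0.5], [0.9, 0.8], [-0.1, 0.9], [-0.1, 0.8], [-1.6, 2.0], [0.8, 0.2], [0.1, -0.4], [0.4, -0.3]]
knob [[ 0.524 -0.032  0.225]]
neutral [[ 0.57  -0.024  0.231]]
neutR [[ 0.585 -0.1    0.231]]
third [[ 0.646 -0.085  0.221]]
```

The fit is good, to 1–2 px: wheel yaw about 0.196, lever at fore -0.24 and across -0.21. I'll raise, align the tool with the wheel (tool x = wheel -x, tool y = wheel +y), shut the fingers and move to behind the knob.

Emit:
{"api": "step_arm", "payload": {"commands": [{"translation": [0, 0, -30], "roll": -0.1}, {"translation": [0, 0, -30], "roll": -0.1}, {"translation": [0, 0, -30], "roll": -0.1}, {"translation": [0, 0, 0], "roll": -0.1}, {"translation": [0, 0, 0], "roll": -0.09}, {"translation": [0, 0, 0], "roll": 0}], "fingers": 0}}

```text
time: 1.5
tool_pos: [0.1536, 0.5022, 0.285]
tool_rot: [3.141, 0.001, -2.945]
contact_force: [-0.6, 0.5, -0.3]
opening: 0.0561
grip_force: 0.0
```

Emit:
{"api": "step_arm", "payload": {"commands": [{"translation": [-8, -22, 0], "roll": 0}, {"translation": [-12, -35, 0], "roll": 0}, {"translation": [-12, -35, 0], "roll": 0}, {"translation": [-12, -35, 0], "roll": 0}, {"translation": [-12, -35, 0], "roll": 0}, {"translation": [-12, -35, 0], "roll": 0}, {"translation": [-12, -35, 0], "roll": 0}, {"translation": [-12, -35, 0], "roll": 0}, {"translation": [-12, -35, 0], "roll": 0}, {"translation": [-12, -35, 0], "roll": 0}, {"translation": [-12, -35, 0], "roll": 0}, {"translation": [-12, -35, 0], "roll": 0}, {"translation": [-12, -35, 0], "roll": 0}, {"translation": [-12, -35, 0], "roll": 0}, {"translation": [-12, -35, 0], "roll": 0}, {"translation": [-12, -35, 0], "roll": 0}, {"translation": [-8, -35, 0], "roll": 0}, {"translation": [-4, -13, 0], "roll": 0}, {"translation": [0, 0, 0], "roll": 0}, {"translation": [0, 0, 0], "roll": 0}]}}

```text
time: 3.17
tool_pos: [0.4637, -0.0435, 0.2839]
tool_rot: [3.14, -0.001, -2.952]
contact_force: [-0.4, 0.4, -0.8]
opening: 0.0005
grip_force: 0.0
```

```bash
cat >> h.py <<'E'
X0=[.5773,-.0615,.1956]
def state():
    s=observe();p=np.array(s['tool_pos']);c,q=np.cos(X0[2]),np.sin(X0[2]);d=p[:2]-X0[:2]
    print('t',round(s['time'],2),'wheel mm',np.round([1e3*(c*d[0]+q*d[1]),1e3*(-q*d[0]+c*d[1]),1e3*p[2]],1),'rot',np.round(s['tool_rot'],3),'F',np.round(s['contact_force'],1),'open',round(s['opening'],4))
E
python3 - <<'E'
from h import *
state()
w=read_camera('wrist');cal=get_calibration('wrist');np.save('w1.npy',cal['world_from_camera']);print(cal)
cv2.imwrite('pics/w1.png',w[:,:,::-1])
for n in['knob','gate_centre']:print(n,[(np.round(d['at'],3).tolist(),round(d['confidence'],2)) for d in search_frame('wrist',n)])
E
```

```text
t 3.17 wheel mm [-107.9   39.8  283.9] rot [ 3.140e+00 -1.000e-03 -2.952e+00] F [-0.4  0.4 -0.8] open 0.0005
{'camera_matrix': array([[293.64602494,   0.        , 276.9190966 ],
       [  0.        , 293.64602494, 210.22254811],
       [  0.        ,   0.        ,   1.        ]]), 'dist_coeffs': array([-0.05605241,  0.        ,  0.        ,  0.        ,  0.        ]), 'world_from_camera': array([[-1.90402948e-01, -9.51725484e-01, -2.40759880e-01,
         3.98846278e-01],
       [ 9.81705878e-01, -1.84454346e-01, -4.72246115e-02,
        -5.58719452e-02],
       [ 5.35660049e-04, -2.45347094e-01,  9.69435153e-01,
         4.74357619e-01],
       [ 0.00000000e+00,  0.00000000e+00,  0.00000000e+00,
         1.00000000e+00]])}
knob []
gate_centre []
```

View pics/w1.png

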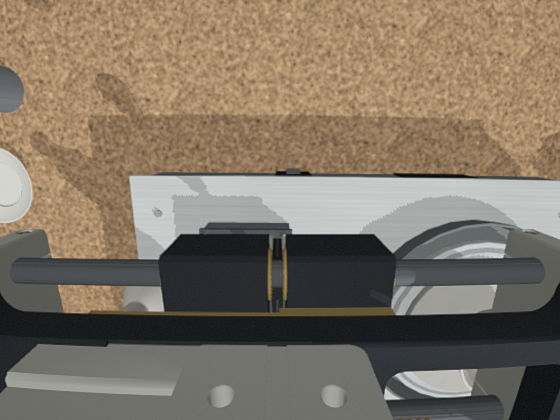

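The wrist camera looks from the near side and the gripper hides the gate. The deck's near edge, (130,177) to (555,181), and the plate's near corners, (201,231) and (291,230), do show. They give a check on yaw.

```bash
cat >> h.py <<'E'
def ray(uv,z,cal,T):
    n=cv2.undistortPoints(np.array([[uv]],float),cal['camera_matrix'],cal['dist_coeffs'])[0,0]
    d=T[:3,:3]@[n[0],-n[1],-1];return T[:3,3]+d*(z-T[2,3])/d[2]
E
python3 - <<'E'
from h import *
cal=get_calibration('wrist');T=np.load('w1.npy')
g=cv2.imread('pics/w1.png').astype(float).mean(2)
P=[]
for u in list(range(140,270,10))+list(range(320,390,10)):
    v=165+np.argmax(np.diff(g[165:195,u]));P.append(ray((u,v+1),.1,cal,T)[:2])
P=np.array(P);k=np.polyfit(P[:,1],P[:,0],1);print('yaw from edge',-np.arctan(k[0]),np.std(P[:,0]-np.polyval(k,P[:,1])))
for uv in[(201,231),(291,230)]:print(ray(uv,.14,cal,T))
print(W([[-.066,-.056,.14],[-.066,.056,.14]],*X0))
# yaw from scene/side deck left-near edge via picture
for c,pts in dict(scene=[(235,137),(245,297)],side=[(326,181),(297,321)]).items():
    C=get_calibration(c);a,b=[ray(p,.1,C,C['world_from_camera']) for p in pts];print(c,a,b,np.arctan2(a[0]-b[0],b[1]-a[1]))
E
```

```text
yaw from edge 0.18531394414987765 0.00019623635472144714
[ 0.52449342 -0.12417852  0.14      ]
[ 0.50262289 -0.01841582  0.14      ]
[[ 0.52344243 -0.12925959  0.14      ]
 [ 0.50167465 -0.01939529  0.14      ]]
scene [0.37760169 0.39165187 0.1       ] [ 0.48302968 -0.23969309  0.1       ] -2.9761298588947396
side [ 0.48442508 -0.23498925  0.1       ] [0.37100717 0.39183906 0.1       ] 0.17900266792760583
```

Yaw is about 0.185, so I'll refine the pose. Next I'll lower and push about half-way, then check.

Emit:
{"api": "step_arm", "payload": {"commands": [{"translation": [0, 0, 23], "roll": 0}, {"translation": [0, 0, 23], "roll": 0}, {"translation": [0, 0, 23], "roll": 0}, {"translation": [-5, 0, 0], "roll": 0}, {"translation": [-5, 0, 0], "roll": 0}, {"translation": [-5, 0, 0], "roll": 0}, {"translation": [-5, 0, 0], "roll": 0}, {"translation": [-5, 0, 0], "roll": 0}, {"translation": [-5, 0, 0], "roll": 0}, {"translation": [-4, 0, 0], "roll": 0}, {"translation": [-4, 0, 0], "roll": 0}, {"translation": [-4, 0, 0], "roll": 0}, {"translation": [-4, 0, 0], "roll": 0}, {"translation": [0, 0, 0], "roll": 0}, {"translation": [0, 0, 0], "roll": 0}]}}

```text
time: 4.57
tool_pos: [0.5094, -0.0345, 0.217]
tool_rot: [-3.141, 0.001, -2.948]
contact_force: [-4.7, 2.0, 9.9]
opening: 0.0004
grip_force: 5.6
```

```bash
echo 'X0=[.5775,-.0605,.186]' >> h.py
cat > look.py <<'E'
import sys
from h import *
n=sys.argv[1];state()
a=read_camera('scene');b=read_camera('side')
cv2.imwrite(f'pics/s{n}.png',a[:,:,::-1]);cv2.imwrite(f'pics/d{n}.png',b[:,:,::-1])
f=lambda x:cv2.resize(x,(400,400),interpolation=cv2.INTER_CUBIC)
cv2.imwrite(f'pics/c{n}.png',np.hstack([f(a[175:275,225:325]),f(b[145:245,235:335])])[:,:,::-1])
E
python3 look.py 2
```

```text
t 4.57 wheel mm [-62.1  38.2 217. ] rot [-3.141e+00  1.000e-03 -2.948e+00] F [-4.7  2.   9.9] open 0.0004
```

View pics/c2.png

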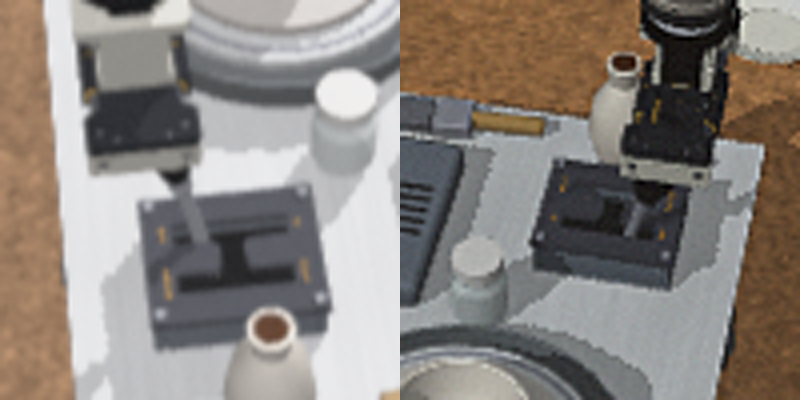

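The lever has begun to move: the stem at the plate went from (200,240) to (207,245). Fz of 9.9 N is odd, so I'll wait a moment, then raise slightly while watching the force.

Emit:
{"api": "step_arm", "payload": {"commands": [{"translation": [0, 0, 0], "roll": 0}, {"translation": [0, 0, 0], "roll": 0}]}}

```text
time: 4.83
tool_pos: [0.5093, -0.0345, 0.217]
tool_rot: [-3.141, 0.001, -2.948]
contact_force: [-4.8, 1.8, 10.3]
opening: 0.0006
grip_force: 5.4
```

Emit:
{"api": "step_arm", "payload": {"commands": [{"translation": [0, 0, -2], "roll": 0}, {"translation": [0, 0, -2], "roll": 0}, {"translation": [0, 0, 0], "roll": 0}]}}

```text
time: 5.08
tool_pos: [0.5096, -0.0347, 0.2198]
tool_rot: [-3.141, 0.001, -2.948]
contact_force: [-0.9, -0.4, -0.1]
opening: 0.0004
grip_force: 0.0
```

Emit:
{"api": "step_arm", "payload": {"commands": [{"translation": [-2, 0, 0], "roll": 0}, {"translation": [-2, 0, 0], "roll": 0}, {"translation": [-2, 0, 0], "roll": 0}, {"translation": [0, 0, 0], "roll": 0}]}}

```text
time: 5.42
tool_pos: [0.515, -0.0335, 0.2195]
tool_rot: [3.141, -0.001, -2.948]
contact_force: [-3.2, -1.2, 2.5]
opening: 0.0
grip_force: 1.6
```

```bash
python3 look.py 3; python3 - <<'E'
import cv2,numpy as np
f=lambda x:cv2.resize(x,(400,400),interpolation=cv2.INTER_CUBIC)
a=cv2.imread('pics/s3.png');b=cv2.imread('pics/d3.png')
cv2.imwrite('pics/z3.png',np.hstack([f(a[205:255,245:295]),f(b[165:215,275:325])]))
E
```

```text
t 5.42 wheel mm [-56.4  38.1 219.5] rot [ 3.141e+00 -1.000e-03 -2.948e+00] F [-3.2 -1.2  2.5] open 0.0
```

View pics/z3.png

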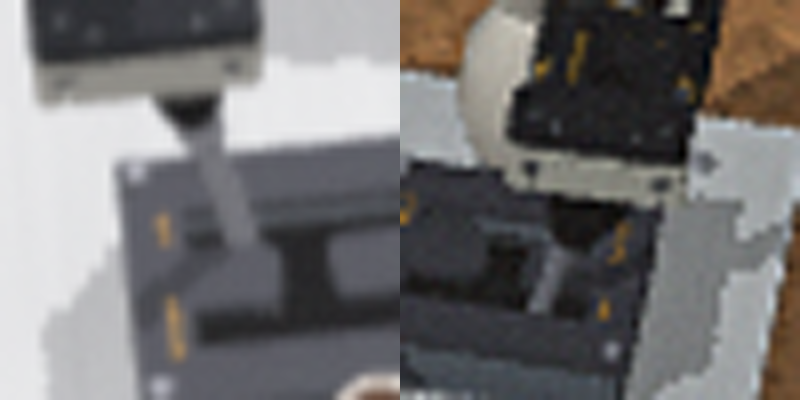

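The lever follows the finger and Fz has dropped. The stem is visible from the knob's foot to the slot, at scene crop (203,130)–(240,242) and side crop (574,240)–(545,300). I'll fit the lever angle from the stem.

```bash
cat >> h.py <<'E'
from scipy.optimize import least_squares
def stem(pts,a=-.205,X=None):
    """pts: list of (cam,u,v) on stem axis; first of list per cam etc; fits fore (across fixed) with free L"""
    X=X or X0
    C={c:get_calibration(c) for c in('scene','side')}
    def r(p):return np.ravel([proj(W(lever(p[0],a,L),*X),C[c])[0]-[u,v] for (c,u,v),L in zip(pts,p[1:])])
    o=least_squares(r,[-.1]+[.13]*len(pts));return o.x.round(3),r(o.x).round(1)
E
python3 - <<'E'
from h import *
z=lambda u,v,o,k:((u+.5)/k-.5+o[0],(v+.5)/k-.5+o[1])
for a in(-.19,-.22):
  print(*stem([('scene',*z(203,180,(225,190),4)),('scene',*z(183,130,(225,190),4))],a))
  print(*stem([('scene',*z(240,242,(245,205),8)),('scene',*z(203,130,(245,205),8))],a))
  print(*stem([('side',*z(145,300,(275,165),8)),('side',*z(174,240,(275,165),8))],a))
E
```

```text
[-0.211  0.097  0.151] [-0.2  0.1  0.1 -0.1]
[-0.217  0.097  0.156] [ 0.4 -0.1 -0.2  0.1]
[-0.214  0.102  0.158] [ 0.3  0.1 -0.2 -0.1]
[-0.215  0.094  0.147] [-0.2  0.1  0.1 -0.1]
[-0.221  0.094  0.152] [ 0.4 -0.1 -0.2  0.1]
[-0.209  0.107  0.166] [ 0.3  0.1 -0.2 -0.1]
```

```bash
python3 - <<'E'
from h import *
P=np.array([[.515,-.0335,z] for z in(.2195,.2385,.285)])
for c,o in(('scene',(245,205)),('side',(275,165))):
    C=get_calibration(c)
    print(c,'tcp',((proj(P,C)-o)*8).round().tolist())
    for f in(-.245,-.2,-.15): print(f,'knob,foot',((proj(np.vstack([W(lever(f,-.205,L),*X0) for L in(.221,.204,.165,.1)]),C)-o)*8).round().tolist())
    a=cv2.imread(f'pics/{"s" if c=="scene" else "d"}3.png')
    h=[a[max(0,o[1]-60):o[1]+60,o[0]-40:o[0]+80]]
    globals()[c]=cv2.resize(h[0],(400,400),interpolation=cv2.INTER_CUBIC)
cv2.imwrite('pics/z3b.png',np.hstack([scene,side]))
E
```

```text
scene tcp [[129.0, 64.0], [127.0, 32.0], [121.0, -51.0]]
-0.245 knob,foot [[132.0, -1.0], [147.0, 33.0], [179.0, 110.0], [230.0, 231.0]]
-0.2 knob,foot [[159.0, -9.0], [171.0, 26.0], [198.0, 104.0], [241.0, 228.0]]
-0.15 knob,foot [[190.0, -16.0], [199.0, 19.0], [221.0, 99.0], [254.0, 225.0]]
side tcp [[219.0, 214.0], [221.0, 184.0], [226.0, 108.0]]
-0.245 knob,foot [[214.0, 173.0], [204.0, 193.0], [183.0, 236.0], [149.0, 304.0]]
-0.2 knob,foot [[192.0, 167.0], [184.0, 187.0], [167.0, 231.0], [139.0, 301.0]]
-0.15 knob,foot [[167.0, 161.0], [161.0, 182.0], [149.0, 227.0], [129.0, 299.0]]
```

View pics/z3b.png

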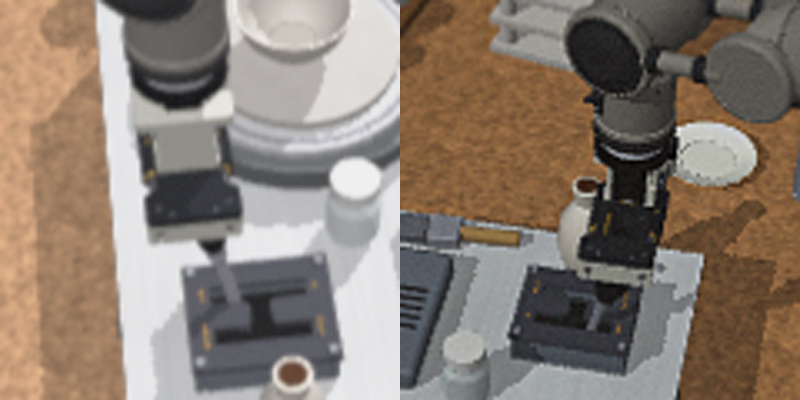

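```bash
python3 - <<'E'
from h import *
t=np.array([.515,-.0335]);yaw=-2.948
x=np.array([np.cos(yaw),np.sin(yaw)]);y=np.array([np.sin(yaw),-np.cos(yaw)])
for c,o in(('scene',(245,205)),('side',(275,165))):
    C=get_calibration(c)
    for hy in(.095,.065,.0375):
      for hx in (.0375,):
        P=[[*(t+sx*hx*x+(-1 if c=='scene' else 1)*hy*y),.2855] for sx in(1,-1)]
        print(c,hy,hx,((proj(P,C)-o)*8).round().tolist())
E
```

```text
scene 0.095 0.0375 [[37.0, 185.0], [265.0, 160.0]]
scene 0.065 0.0375 [[29.0, 112.0], [253.0, 87.0]]
scene 0.0375 0.0375 [[22.0, 46.0], [243.0, 22.0]]
side 0.095 0.0375 [[279.0, 278.0], [101.0, 252.0]]
side 0.065 0.0375 [[290.0, 227.0], [113.0, 201.0]]
side 0.0375 0.0375 [[299.0, 180.0], [124.0, 156.0]]
```

Measured TCP and estimated lever position don't agree. I'll back straight off and measure the free-standing knob by its dark blob in both cameras.

Emit:
{"api": "step_arm", "payload": {"commands": [{"translation": [10, 0, 0], "roll": 0}, {"translation": [20, 0, 0], "roll": 0}, {"translation": [30, 0, 0], "roll": 0}, {"translation": [30, 0, 0], "roll": 0}, {"translation": [10, 0, 0], "roll": 0}, {"translation": [0, 0, 0], "roll": 0}]}}

```text
time: 6.02
tool_pos: [0.4156, -0.0528, 0.2198]
tool_rot: [-3.141, 0.001, -2.949]
contact_force: [0.1, 0.1, -0.0]
opening: 0.0002
grip_force: 0.0
```

```bash
python3 look.py 4; python3 - <<'E'
import cv2,numpy as np
f=lambda x:cv2.resize(x,(400,400),interpolation=cv2.INTER_CUBIC)
z=[]
for n in '04':
    a=cv2.imread('pics/'+('scene0' if n=='0' else 's4')+'.png');b=cv2.imread('pics/'+('side0' if n=='0' else 'd4')+'.png')
    z.append(np.hstack([cv2.resize(x,(400,300),interpolation=cv2.INTER_CUBIC) for x in(a[195:255,235:315],b[170:230,260:340])]))
cv2.imwrite('pics/z4.png',np.vstack(z))
E
```

```text
t 6.02 wheel mm [-157.7   37.5  219.8] rot [-3.141e+00  1.000e-03 -2.949e+00] F [ 0.1  0.1 -0. ] open 0.0002
```

View pics/z4.png

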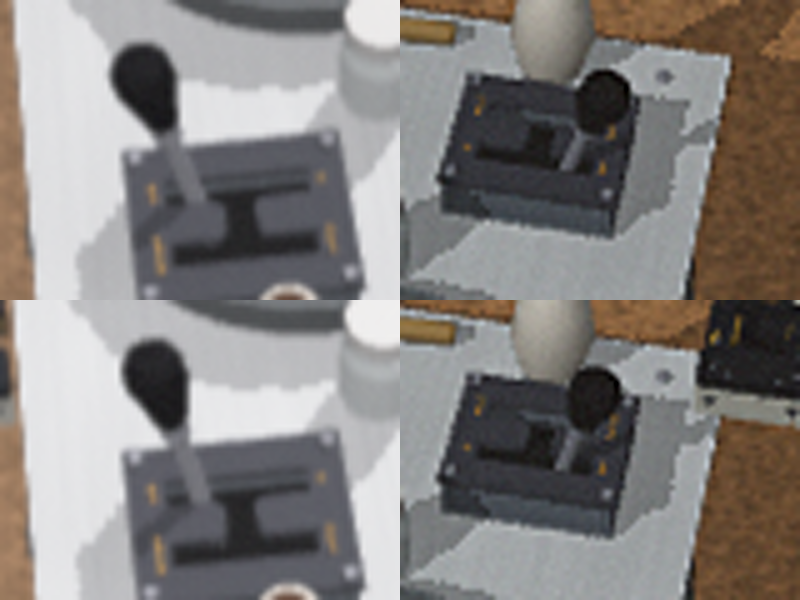

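Against the first picture (top), the knob in the new one (bottom) moved about 2.4 px forward, to roughly fore -0.20. The upward force suggests the tip rode on the knob's dome. I'll look at the gripper itself with the reported TCP projected.

```bash
python3 - <<'E'
from h import *
s=observe();t=np.array(s['tool_pos']);out=[]
for c,n in(('scene','s4'),('side','d4')):
    C=get_calibration(c);a=cv2.imread(f'pics/{n}.png')
    p=proj(np.array([t+[0,0,k] for k in(0,.019,.066)]),C);u,v=p[0].round().astype(int)
    u0,v0=max(0,u-40),max(0,v-50)
    im=cv2.resize(a[v0:v0+80,u0:u0+80],(400,400),interpolation=cv2.INTER_CUBIC)
    for q,col in zip(p,[(0,0,255),(0,255,0),(255,0,0)]):cv2.circle(im,tuple(((q-[u0,v0]+.5)*5).astype(int)),4,col,-1)
    out.append(im)
cv2.imwrite('pics/g4.png',np.hstack(out))
E
```

```text
(no output)
```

View pics/g4.png

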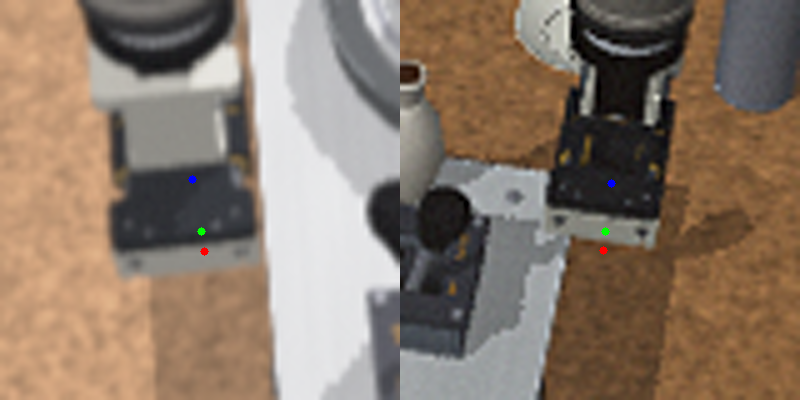

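The body hides the fingers, so this is inconclusive. Taking the evidence at face value, I'll go about 17 mm lower (TCP z 0.203, still clear of plate and knob top) and push again in small steps.

Emit:
{"api": "step_arm", "payload": {"commands": [{"translation": [-20, 0, 9], "roll": 0}, {"translation": [-25, 0, 8], "roll": 0}, {"translation": [-15, 0, 0], "roll": 0}, {"translation": [-8, 0, 0], "roll": 0}, {"translation": [-4, 0, 0], "roll": 0}, {"translation": [-4, 0, 0], "roll": 0}, {"translation": [-3, 0, 0], "roll": 0}, {"translation": [-3, 0, 0], "roll": 0}, {"translation": [0, 0, 0], "roll": 0}, {"translation": [0, 0, 0], "roll": 0}]}}

```text
time: 6.95
tool_pos: [0.4973, -0.037, 0.2027]
tool_rot: [-3.142, 0.0, -2.948]
contact_force: [0.2, 0.3, 0.4]
opening: 0.0005
grip_force: 0.0
```

Emit:
{"api": "step_arm", "payload": {"commands": [{"translation": [-3, 0, 0], "roll": 0}, {"translation": [-3, 0, 0], "roll": 0}, {"translation": [-3, 0, 0], "roll": 0}, {"translation": [0, 0, 0], "roll": 0}]}}

```text
time: 7.28
tool_pos: [0.5065, -0.035, 0.2026]
tool_rot: [3.141, 0.0, -2.948]
contact_force: [-3.6, 0.7, 1.7]
opening: 0.0009
grip_force: 1.5
```

Emit:
{"api": "step_arm", "payload": {"commands": [{"translation": [-3, 0, 0], "roll": 0}, {"translation": [-3, 0, 0], "roll": 0}, {"translation": [-3, 0, 0], "roll": 0}, {"translation": [0, 0, 0], "roll": 0}]}}

```text
time: 7.62
tool_pos: [0.5157, -0.0333, 0.2024]
tool_rot: [3.141, 0.0, -2.948]
contact_force: [-3.2, 0.3, 2.1]
opening: 0.0003
grip_force: 1.5
```

```bash
python3 look.py 5; python3 - <<'E'
import cv2,numpy as np
# knob-stem dark/grey comparison along rows of scene picture: stem position near slot and foot
for n in('s4','s5'):
    g=cv2.imread(f'pics/{n}.png').astype(int).mean(2)
    for v in(219,221,223,225,230,233): print(n,v,g[v,258:292].astype(int).tolist())
E
```

```text
t 7.62 wheel mm [-55.7  38.1 202.4] rot [ 3.141  0.    -2.948] F [-3.2  0.3  2.1] open 0.0003
s4 219 [229, 229, 227, 228, 228, 229, 214, 138, 71, 35, 30, 28, 36, 68, 146, 222, 229, 230, 233, 232, 231, 233, 232, 233, 231, 232, 233, 233, 232, 232, 232, 233, 234, 234]
s4 221 [229, 229, 227, 227, 228, 229, 231, 226, 201, 124, 91, 94, 102, 115, 137, 209, 227, 230, 232, 233, 231, 231, 230, 231, 231, 230, 230, 230, 230, 229, 221, 220, 213, 211]
s4 223 [229, 227, 225, 225, 226, 227, 228, 228, 224, 207, 157, 126, 120, 113, 130, 187, 192, 190, 189, 186, 169, 162, 147, 145, 144, 141, 129, 125, 114, 110, 106, 105, 101, 102]
s4 225 [225, 184, 158, 176, 177, 150, 129, 124, 113, 110, 102, 97, 110, 117, 118, 118, 102, 97, 95, 96, 95, 95, 96, 97, 96, 95, 95, 97, 98, 98, 98, 97, 98, 98]
s4 230 [226, 190, 119, 97, 97, 96, 96, 98, 97, 95, 92, 89, 88, 94, 111, 116, 118, 116, 92, 83, 79, 78, 75, 77, 78, 76, 76, 77, 76, 78, 79, 80, 79, 81]
s4 233 [228, 221, 136, 100, 96, 99, 112, 126, 105, 96, 83, 80, 76, 78, 86, 112, 119, 117, 113, 80, 65, 61, 57, 53, 53, 49, 50, 45, 45, 49, 55, 61, 63, 66]
s5 219 [140, 1
[... 290 characters left out ...]
, 231, 231, 231, 231, 231, 229, 222, 220, 215, 213]
s5 223 [228, 228, 226, 226, 227, 228, 229, 228, 227, 228, 221, 220, 211, 206, 186, 140, 120, 120, 121, 152, 164, 164, 151, 146, 145, 143, 129, 125, 113, 110, 109, 106, 104, 103]
s5 225 [226, 186, 158, 176, 177, 150, 130, 124, 114, 110, 106, 106, 102, 102, 100, 99, 112, 119, 117, 113, 101, 96, 95, 98, 96, 96, 96, 98, 97, 97, 97, 98, 98, 98]
s5 230 [226, 190, 119, 99, 98, 97, 97, 97, 98, 96, 92, 91, 87, 88, 89, 83, 80, 110, 117, 119, 112, 92, 78, 76, 80, 78, 75, 75, 77, 79, 81, 81, 80, 82]
s5 233 [229, 222, 138, 100, 97, 100, 112, 126, 105, 96, 84, 82, 78, 77, 75, 73, 72, 76, 109, 117, 118, 110, 71, 56, 55, 48, 48, 44, 45, 49, 54, 61, 62, 69]
```

Now the lever follows the finger, with about 3 N and little Fz. I'll calibrate the stem reading against the model.

```bash
cat >> h.py <<'E'
def fore_from(img,a=-.2,rows=(225,230)):
    """fore angle for which the predicted stem columns match the light band in the given rows"""
    g=img.astype(float).mean(2);C=get_calibration('scene');out=[]
    fs=np.linspace(-.3,.3,121)
    for v in rows:
        cols=[]
        for f in fs:
            p=proj(np.array([W(lever(f,a,L),*X0)[0] for L in np.linspace(.09,.17,30)]),C);cols.append(np.interp(-v,-p[:,1],p[:,0]))
        sc=[np.mean([np.interp(c+d,range(560),g[v]) for d in(-1,0,1)])-.5*(np.interp(c-4.5,range(560),g[v])+np.interp(c+4.5,range(560),g[v])) for c in cols]
        out.append((fs[np.argmax(sc)].round(3),round(max(sc))))
    return out
E
python3 - <<'E'
from h import *
C=get_calibration('scene')
for n,q in dict(s4=[(271.2,225),(273.6,230),(274.5,233)],s5=[(275.4,225),(276.8,230),(277.7,233)]).items():
    for u,v in q:
        fs=np.linspace(-.3,.1,81);cols=[]
        for f in fs:
            p=proj(np.array([W(lever(f,-.2,L),*X0)[0] for L in np.linspace(.09,.17,30)]),C);cols.append(np.interp(v,p[::-1,1],p[::-1,0]))
        print(n,v,np.interp(u,cols,fs).round(3))
E
```

```text
s4 225 -0.22
s4 230 -0.208
s4 233 -0.212
s5 225 -0.133
s5 230 -0.128
s5 233 -0.122
```

Stem readings give fore ≈ -0.13, matching the contact model. About 27 mm remain to neutral, so I'll advance 26.

Emit:
{"api": "step_arm", "payload": {"commands": [{"translation": [-3, 0, 0], "roll": 0}, {"translation": [-3, 0, 0], "roll": 0}, {"translation": [-3, 0, 0], "roll": 0}, {"translation": [-3, 0, 0], "roll": 0}, {"translation": [-3, 0, 0], "roll": 0}, {"translation": [-3, 0, 0], "roll": 0}, {"translation": [-3, 0, 0], "roll": 0}, {"translation": [-3, 0, 0], "roll": 0}, {"translation": [-2, 0, 0], "roll": 0}, {"translation": [0, 0, 0], "roll": 0}]}}

```text
time: 8.55
tool_pos: [0.5411, -0.0285, 0.2024]
tool_rot: [-3.142, 0.0, -2.948]
contact_force: [-2.5, -0.4, 1.6]
opening: 0.0003
grip_force: 1.1
```

Emit:
{"api": "step_arm", "payload": {"commands": [{"translation": [10, 0, 0], "roll": 0}, {"translation": [20, 0, 0], "roll": 0}, {"translation": [25, 0, 0], "roll": 0}, {"translation": [25, 0, 0], "roll": 0}, {"translation": [20, 0, 0], "roll": 0}, {"translation": [0, 0, 0], "roll": 0}]}}

```text
time: 9.05
tool_pos: [0.44, -0.0478, 0.2026]
tool_rot: [3.141, -0.0, -2.949]
contact_force: [1.1, 0.9, -0.2]
opening: 0.0001
grip_force: 0.0
```

```bash
cat > kn.py <<'E'
import sys
from h import *
n=sys.argv[1];a0=float(sys.argv[2]);state()
# fit f,a by rendering knob+stem silhouette dark in scene & side: use difference against picture 0 outside old knob
out={}
for c,k in(('scene','s'),('side','d')):
    im=read_camera(c);cv2.imwrite(f'pics/{k}{n}.png',im[:,:,::-1]);out[c]=im.astype(float).mean(2)
L=np.linspace(.165,.221,15);R=np.interp(L,[.165,.180,.197,.211,.217,.221],[.010,.0145,.0185,.0185,.014,.005])
def score(f,a):
    s=0
    for c,g in out.items():
        C=get_calibration(c);m=np.zeros(g.shape,np.uint8);ring=m.copy()
        T=C['world_from_camera'];P=np.array([W(lever(f,a,l),*X0)[0] for l in L]);p=proj(P,C)
        d=np.linalg.norm(P-T[:3,3],axis=1)
        for q,r,dd in zip(p,R,d):
            px=r/dd*C['camera_matrix'][0,0]
            cv2.circle(m,tuple((q*16).round().astype(int)),int(px*16),255,-1,cv2.LINE_AA,4);cv2.circle(ring,tuple((q*16).round().astype(int)),int((px+2)*16),255,-1,cv2.LINE_AA,4)
        ring=ring.astype(float)-m;m=m/255.;ring/=255
        s+=min((g*ring).sum()/ring.sum(),120)-(g*m).sum()/m.sum()
    return s
from scipy.optimize import differential_evolution
lim=[(-.33,.33),(a0-.08,a0+.08)] if len(sys.argv)<4 else [(-.33,.33),(-.25,.25)]
o=differential_evolution(lambda p:-score(*p),lim,seed=1,popsize=10,maxiter=25,polish=False)
print('fore,across',o.x.round(3),'score',round(-o.fun,1))
E
python3 kn.py 6 -.2
python3 - <<'E'
from h import *
print(fore_from(cv2.imread('pics/s6.png')),fore_from(cv2.imread('pics/s4.png')))
a=cv2.imread('pics/s6.png')[190:250,235:315];b=cv2.imread('pics/d6.png')[165:225,255:335]
cv2.imwrite('pics/z6.png',np.hstack([cv2.resize(x,(400,300),interpolation=cv2.INTER_CUBIC) for x in(a,b)]))
E
```

```text
t 9.05 wheel mm [-132.8   37.9  202.6] rot [ 3.141 -0.    -2.949] F [ 1.1  0.9 -0.2] open 0.0001
fore,across [ 0.001 -0.219] score 100.4
[(np.float64(-0.01), 19), (np.float64(-0.015), 37)] [(np.float64(-0.2), 17), (np.float64(-0.2), 33)]
```

View pics/z6.png

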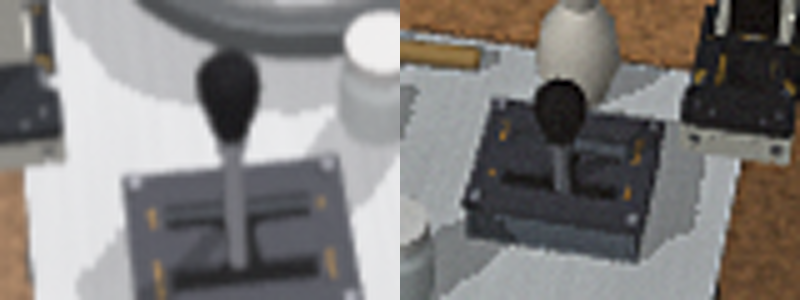

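The lever now stands upright at fore ≈ 0 in the left leg, stem in line with the crossbar. I'll go round to its left: tool y +60, then forward 132.

Emit:
{"api": "step_arm", "payload": {"commands": [{"translation": [0, 20, 0], "roll": 0}, {"translation": [0, 25, 0], "roll": 0}, {"translation": [0, 20, 0], "roll": 0}, {"translation": [-22, 0, 0], "roll": 0}, {"translation": [-25, 0, 0], "roll": 0}, {"translation": [-25, 0, 0], "roll": 0}, {"translation": [-25, 0, 0], "roll": 0}, {"translation": [-20, 0, 0], "roll": 0}, {"translation": [-15, 0, 0], "roll": 0}, {"translation": [0, 0, 0], "roll": 0}, {"translation": [0, 0, 0], "roll": 0}]}}

```text
time: 10.07
tool_pos: [0.5602, 0.0419, 0.2016]
tool_rot: [3.141, -0.001, -2.948]
contact_force: [-0.5, -0.3, 0.3]
opening: 0.0003
grip_force: 0.0
```

Emit:
{"api": "step_arm", "payload": {"commands": [{"translation": [0, -5, 0], "roll": 0}, {"translation": [0, -5, 0], "roll": 0}, {"translation": [0, -3, 0], "roll": 0}, {"translation": [0, -3, 0], "roll": 0}, {"translation": [0, -3, 0], "roll": 0}, {"translation": [0, -3, 0], "roll": 0}, {"translation": [0, -3, 0], "roll": 0}, {"translation": [0, 0, 0], "roll": 0}]}}

```text
time: 10.73
tool_pos: [0.5644, 0.0163, 0.2026]
tool_rot: [-3.141, 0.0, -2.949]
contact_force: [-0.2, -0.8, 0.7]
opening: 0.001
grip_force: 0.0
```

```bash
python3 -c "
from h import *;state()"
```

```text
t 10.73 wheel mm [  1.4  77.8 202.6] rot [-3.141  0.    -2.949] F [-0.2 -0.8  0.7] open 0.001
```

Emit:
{"api": "step_arm", "payload": {"commands": [{"translation": [0, -3, 0], "roll": 0}, {"translation": [0, -3, 0], "roll": 0}, {"translation": [0, -3, 0], "roll": 0}, {"translation": [0, -3, 0], "roll": 0}, {"translation": [0, -3, 0], "roll": 0}, {"translation": [0, 0, 0], "roll": 0}]}}

```text
time: 11.23
tool_pos: [0.5678, 0.0024, 0.204]
tool_rot: [3.141, 0.003, -2.948]
contact_force: [-0.8, 4.1, 7.2]
opening: 0.0007
grip_force: 3.0
```

```bash
python3 -c "
from h import *;state()"
```

```text
t 11.23 wheel mm [  2.1  63.6 204. ] rot [ 3.141e+00  3.000e-03 -2.948e+00] F [-0.8  4.1  7.2] open 0.0007
```

Emit:
{"api": "step_arm", "payload": {"commands": [{"translation": [0, -3, 0], "roll": 0}, {"translation": [0, -3, 0], "roll": 0}, {"translation": [0, -3, 0], "roll": 0}, {"translation": [0, -3, 0], "roll": 0}, {"translation": [0, -3, 0], "roll": 0}, {"translation": [0, 0, 0], "roll": 0}]}}

```text
time: 11.73
tool_pos: [0.5713, -0.0125, 0.2052]
tool_rot: [-3.141, 0.005, -2.948]
contact_force: [-3.0, 3.2, 11.7]
opening: 0.0002
grip_force: 5.0
```

```bash
python3 -c "
from h import *;state()"; python3 look.py 7
```

```text
t 11.73 wheel mm [  2.8  48.3 205.2] rot [-3.141  0.005 -2.948] F [-3.   3.2 11.7] open 0.0002
t 11.73 wheel mm [  2.8  48.3 205.2] rot [-3.141  0.005 -2.948] F [-3.   3.2 11.7] open 0.0002
```

View pics/c7.png

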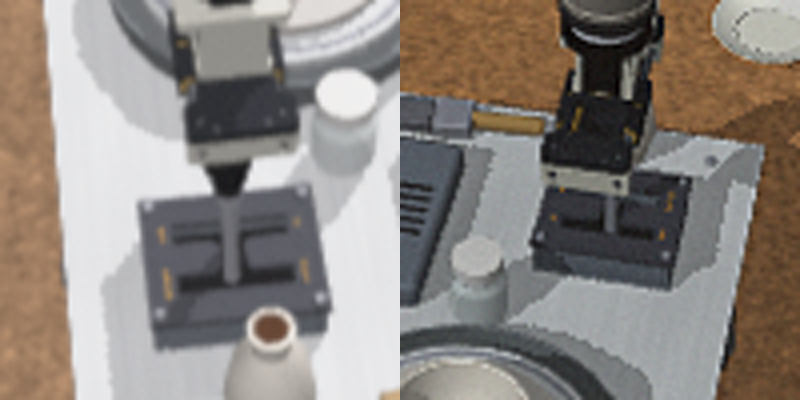

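Fz rises again. I need the current across angle from the stem: scene crop foot about (230,193), slot (232,280); side crop stem about (612,195)–(613,232).

```bash
python3 - <<'E'
from h import *
for a in(-.21,-.15,-.1,-.05,0):
    for c,o in(('scene',(225,175)),('side',(235,145))):
        C=get_calibration(c);print(a,c,((proj(np.vstack([W(lever(0.0,a,L),*X0) for L in(.221,.165,.1)]),C)-o)*4).round().tolist())
for n in('s6','s7'):
    g=cv2.imread(f'pics/{n}.png').astype(int).mean(2).astype(int)
    print(n,'col282',g[205:250,282].tolist())
for n in('d6','d7'):
    g=cv2.imread(f'pics/{n}.png').astype(int).mean(2).astype(int)
    for v in(196,199,202):print(n,v,g[v,278:300].tolist())
E
```

```text
-0.21 scene [[221.0, 103.0], [224.0, 163.0], [227.0, 229.0]]
-0.21 side [[206.0, 155.0], [207.0, 189.0], [208.0, 227.0]]
-0.15 scene [[224.0, 116.0], [226.0, 173.0], [228.0, 234.0]]
-0.15 side [[209.0, 142.0], [209.0, 180.0], [210.0, 221.0]]
-0.1 scene [[225.0, 127.0], [227.0, 181.0], [229.0, 239.0]]
-0.1 side [[211.0, 133.0], [211.0, 173.0], [211.0, 217.0]]
-0.05 scene [[227.0, 139.0], [228.0, 190.0], [230.0, 245.0]]
-0.05 side [[213.0, 123.0], [212.0, 166.0], [212.0, 213.0]]
0 scene [[229.0, 151.0], [230.0, 199.0], [230.0, 250.0]]
0 side [[216.0, 115.0], [214.0, 159.0], [213.0, 209.0]]
s6 col282 [39, 38, 36, 32, 31, 31, 27, 28, 30, 27, 28, 27, 36, 66, 102, 117, 119, 119, 116, 116, 115, 116, 116, 116, 116, 118, 117, 117, 117, 119, 118, 117, 117, 118, 118, 119, 119, 114, 89, 51, 43, 54, 79, 95, 96]
s7 col282 [50, 49, 50, 44, 52, 108, 137, 141, 141, 137, 103, 52, 28, 28, 31, 30, 28, 31, 35, 77, 105, 114, 113, 112, 113, 113, 113, 112, 112, 113, 113, 114, 113, 112, 113, 114, 112, 113, 113, 110, 89, 65, 82, 96, 97]
d6 196 [53, 57, 52, 53, 55, 55, 54, 66, 90, 76, 53, 25, 18, 60, 56, 56, 42, 40, 45, 48, 53, 65]
d6 199 [50, 47, 49, 47, 52, 47, 42, 49, 89, 79, 56, 25, 37, 46, 41, 45, 55, 55, 59, 57, 54, 57]
d6 202 [49, 47, 39, 38, 33, 34, 29, 27, 94, 75, 68, 30, 26, 30, 31, 30, 28, 40, 39, 33, 49, 54]
d7 196 [51, 56, 52, 55, 60, 51, 58, 44, 71, 95, 82, 51, 20, 46, 41, 45, 39, 55, 59, 57, 63, 48]
d7 199 [44, 46, 52, 44, 46, 49, 47, 21, 74, 95, 81, 39, 41, 53, 57, 60, 56, 56, 52, 57, 56, 58]
d7 202 [46, 50, 37, 34, 33, 29, 28, 26, 70, 98, 78, 40, 28, 21, 24, 31, 26, 41, 36, 35, 44, 56]
```

Across is now about -0.08, so the push works. The upward force is relieved by rising a few mm, so I'll raise 4 mm and continue right.

Emit:
{"api": "step_arm", "payload": {"commands": [{"translation": [0, 0, -2], "roll": 0}, {"translation": [0, 0, -2], "roll": 0}, {"translation": [0, 0, 0], "roll": 0}]}}

```text
time: 12.08
tool_pos: [0.5702, -0.0129, 0.2067]
tool_rot: [-3.141, 0.0, -2.948]
contact_force: [-0.2, 0.5, -0.4]
opening: 0.0004
grip_force: 0.1
```

Emit:
{"api": "step_arm", "payload": {"commands": [{"translation": [0, -3, -0.5], "roll": 0}, {"translation": [0, -3, -0.5], "roll": 0}, {"translation": [0, -3, -0.5], "roll": 0}, {"translation": [0, -3, -0.5], "roll": 0}, {"translation": [0, 0, 0], "roll": 0}]}}

```text
time: 12.5
tool_pos: [0.5725, -0.025, 0.2084]
tool_rot: [-3.141, -0.0, -2.949]
contact_force: [-0.2, 1.5, -0.6]
opening: 0.0003
grip_force: 0.6
```

```bash
python3 look.py 8; python3 - <<'E'
import cv2
g=cv2.imread('pics/s8.png').astype(int).mean(2).astype(int)
print('col282',g[205:255,282].tolist());print(g[235,265:300].tolist())
E
```

```text
t 12.5 wheel mm [  1.6  35.8 208.4] rot [-3.141 -0.    -2.949] F [-0.2  1.5 -0.6] open 0.0003
col282 [50, 50, 50, 49, 51, 50, 47, 49, 94, 127, 139, 141, 138, 108, 58, 32, 30, 27, 28, 26, 28, 44, 90, 109, 111, 110, 110, 112, 111, 111, 112, 109, 112, 111, 111, 111, 111, 111, 110, 113, 108, 92, 89, 97, 96, 97, 97, 98, 97, 86]
[114, 106, 98, 77, 64, 62, 68, 70, 79, 79, 79, 81, 80, 70, 56, 62, 104, 112, 105, 86, 56, 80, 94, 94, 96, 97, 96, 95, 100, 98, 98, 98, 98, 99, 97]
```

Clean now: Fz about 0, across about -0.01. Continue right.

Emit:
{"api": "step_arm", "payload": {"commands": [{"translation": [0, -3, 0], "roll": 0}, {"translation": [0, -3, 0], "roll": 0}, {"translation": [0, -3, 0], "roll": 0}, {"translation": [0, -3, 0], "roll": 0}, {"translation": [0, -3, 0], "roll": 0}, {"translation": [0, -3, 0], "roll": 0}, {"translation": [0, -3, 0], "roll": 0}, {"translation": [0, -3, 0], "roll": 0}, {"translation": [0, -3, 0], "roll": 0}, {"translation": [0, -3, 0], "roll": 0}, {"translation": [0, -3, 0], "roll": 0}, {"translation": [0, 0, 0], "roll": 0}]}}

```text
time: 13.6
tool_pos: [0.5789, -0.0575, 0.2086]
tool_rot: [-3.141, 0.0, -2.949]
contact_force: [-0.5, 1.1, 3.2]
opening: 0.0004
grip_force: 1.5
```

Emit:
{"api": "step_arm", "payload": {"commands": [{"translation": [0, -2, 0], "roll": 0}, {"translation": [0, -2, 0], "roll": 0}, {"translation": [0, 0, 0], "roll": 0}]}}

```text
time: 13.85
tool_pos: [0.5795, -0.061, 0.2083]
tool_rot: [3.142, -0.0, -2.949]
contact_force: [-0.8, 0.6, 3.2]
opening: 0.0007
grip_force: 1.4
```

```bash
python3 look.py 9; python3 - <<'E'
import cv2
g=cv2.imread('pics/s9.png').astype(int).mean(2).astype(int)
print('col283',g[205:265,283].tolist())
for v in(238,241):print(g[v,265:300].tolist())
E
```

```text
t 13.85 wheel mm [  1.9  -0.8 208.3] rot [ 3.142 -0.    -2.949] F [-0.8  0.6  3.2] open 0.0007
col283 [139, 142, 138, 111, 67, 52, 53, 50, 49, 50, 51, 49, 51, 48, 48, 53, 52, 51, 42, 57, 110, 138, 141, 140, 128, 90, 43, 31, 27, 27, 40, 83, 99, 99, 100, 102, 102, 99, 102, 101, 102, 99, 96, 98, 97, 99, 99, 97, 95, 85, 80, 87, 93, 92, 96, 124, 161, 166, 155, 151]
[99, 97, 99, 98, 98, 97, 98, 97, 99, 97, 99, 99, 97, 96, 94, 63, 72, 97, 99, 96, 83, 79, 94, 98, 97, 95, 97, 97, 98, 97, 98, 97, 99, 95, 97]
[99, 102, 98, 97, 98, 97, 97, 97, 97, 97, 94, 99, 97, 96, 89, 62, 72, 99, 102, 97, 74, 55, 71, 81, 81, 78, 78, 75, 73, 68, 68, 64, 65, 74, 96]
```

Across ≈ +0.2. I'll press slightly further to confirm the wall, then withdraw left and verify.

Emit:
{"api": "step_arm", "payload": {"commands": [{"translation": [0, -2, 0], "roll": 0}, {"translation": [0, -2, 0], "roll": 0}, {"translation": [0, 0, 0], "roll": 0}]}}

```text
time: 14.2
tool_pos: [0.5801, -0.0647, 0.2081]
tool_rot: [3.141, -0.001, -2.948]
contact_force: [-1.3, 0.6, 1.3]
opening: 0.0006
grip_force: 0.8
```

Emit:
{"api": "step_arm", "payload": {"commands": [{"translation": [0, 5, 0], "roll": 0}, {"translation": [0, 20, 0], "roll": 0}, {"translation": [0, 25, 0], "roll": 0}, {"translation": [20, 25, 0], "roll": 0}, {"translation": [30, 0, 0], "roll": 0}, {"translation": [30, 0, 0], "roll": 0}, {"translation": [30, 0, 0], "roll": 0}, {"translation": [20, -25, 0], "roll": 0}, {"translation": [0, -30, 0], "roll": 0}, {"translation": [0, -30, 0], "roll": 0}, {"translation": [0, -24, 0], "roll": 0}, {"translation": [0, 0, 0], "roll": 0}]}}

```text
time: 15.2
tool_pos: [0.4599, -0.1266, 0.2084]
tool_rot: [-3.139, 0.001, -2.952]
contact_force: [0.3, -0.2, -0.7]
opening: 0.0007
grip_force: 0.0
```

```bash
python3 kn.py 10 .2
python3 - <<'E'
import cv2,numpy as np
a=cv2.imread('pics/s10.png')[190:260,235:328];b=cv2.imread('pics/d10.png')[165:235,255:348]
cv2.imwrite('pics/z10.png',np.hstack([cv2.resize(x,(400,300),interpolation=cv2.INTER_CUBIC) for x in(a,b)]))
E
```

```text
t 15.2 wheel mm [-127.8  -43.2  208.4] rot [-3.139e+00  1.000e-03 -2.952e+00] F [ 0.3 -0.2 -0.7] open 0.0007
fore,across [-0.012  0.193] score 131.4
```

Lever at fore -0.01, across 0.193: neutral, right side. The finger is now behind it at wheel (-128,-43). I'll shift 5 mm left, lower 5 and push forward.

Emit:
{"api": "step_arm", "payload": {"commands": [{"translation": [-25, 5, 5], "roll": 0}, {"translation": [-25, 0, 0], "roll": 0}, {"translation": [-20, 0, 0], "roll": 0}, {"translation": [-12, 0, 0], "roll": 0}, {"translation": [-6, 0, 0], "roll": 0}, {"translation": [-4, 0, 0], "roll": 0}, {"translation": [-3, 0, 0], "roll": 0}, {"translation": [-3, 0, 0], "roll": 0}, {"translation": [-3, 0, 0], "roll": 0}, {"translation": [-3, 0, 0], "roll": 0}, {"translation": [0, 0, 0], "roll": 0}]}}

```text
time: 16.22
tool_pos: [0.5602, -0.098, 0.2036]
tool_rot: [3.141, -0.0, -2.949]
contact_force: [-1.8, 0.4, 1.9]
opening: 0.0005
grip_force: 1.1
```

Emit:
{"api": "step_arm", "payload": {"commands": [{"translation": [-3, 0, 0], "roll": 0}, {"translation": [-3, 0, 0], "roll": 0}, {"translation": [-3, 0, 0], "roll": 0}, {"translation": [-3, 0, 0], "roll": 0}, {"translation": [-3, 0, 0], "roll": 0}, {"translation": [0, 0, 0], "roll": 0}]}}

```text
time: 16.72
tool_pos: [0.5754, -0.0956, 0.2036]
tool_rot: [-3.141, -0.0, -2.948]
contact_force: [-3.3, -2.9, 1.7]
opening: 0.0003
grip_force: 1.9
```

```bash
python3 -c "
from h import *;state()"
```

```text
t 16.72 wheel mm [ -8.6 -34.1 203.6] rot [-3.141 -0.    -2.948] F [-3.3 -2.9  1.7] open 0.0003
```

Emit:
{"api": "step_arm", "payload": {"commands": [{"translation": [-3, 0, 0], "roll": 0}, {"translation": [-3, 0, 0], "roll": 0}, {"translation": [-3, 0, 0], "roll": 0}, {"translation": [-3, 0, 0], "roll": 0}, {"translation": [-3, 0, 0], "roll": 0}, {"translation": [-3, 0, 0], "roll": 0}, {"translation": [0, 0, 0], "roll": 0}]}}

```text
time: 17.3
tool_pos: [0.593, -0.092, 0.2029]
tool_rot: [3.141, -0.0, -2.949]
contact_force: [-0.8, 0.1, 0.8]
opening: 0.0005
grip_force: 0.4
```

Emit:
{"api": "step_arm", "payload": {"commands": [{"translation": [-3, 0, 0], "roll": 0}, {"translation": [-3, 0, 0], "roll": 0}, {"translation": [-3, 0, 0], "roll": 0}, {"translation": [-3, 0, 0], "roll": 0}, {"translation": [0, 0, 0], "roll": 0}]}}

```text
time: 17.72
tool_pos: [0.6053, -0.0888, 0.2033]
tool_rot: [3.141, 0.001, -2.948]
contact_force: [-0.6, -0.0, -0.7]
opening: 0.0003
grip_force: 0.5
```

```bash
python3 look.py 11; python3 - <<'E'
from h import *
g=cv2.imread('pics/s11.png')
print(fore_from(g,.2,(242,245,248)))
E
```

```text
t 17.72 wheel mm [ 22.1 -32.9 203.3] rot [ 3.141e+00  1.000e-03 -2.948e+00] F [-0.6 -0.  -0.7] open 0.0003
[(np.float64(0.235), 50), (np.float64(0.225), 53), (np.float64(0.055), 9)]
```

View pics/c11.png

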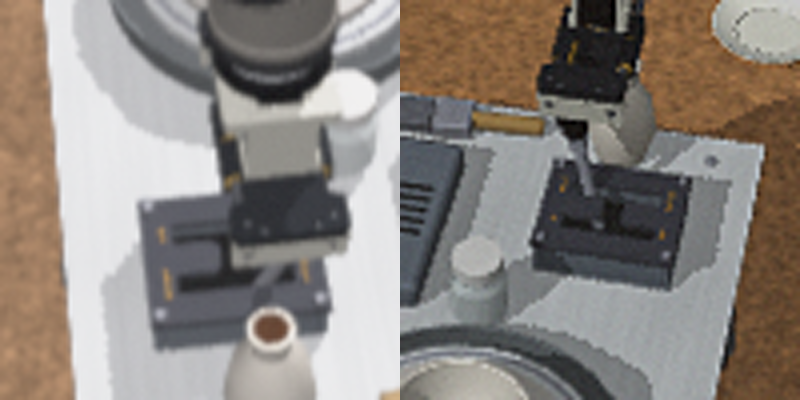

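The lever is in the right leg, at fore about 0.23, with the vase untouched. I'll push on gently until the end stop shows in the force.

Emit:
{"api": "step_arm", "payload": {"commands": [{"translation": [-3, 0, 0], "roll": 0}, {"translation": [-3, 0, 0], "roll": 0}, {"translation": [-3, 0, 0], "roll": 0}, {"translation": [0, 0, 0], "roll": 0}]}}

```text
time: 18.15
tool_pos: [0.614, -0.0874, 0.2035]
tool_rot: [3.142, 0.001, -2.948]
contact_force: [-0.5, 0.8, -0.2]
opening: 0.0006
grip_force: 0.5
```

Emit:
{"api": "step_arm", "payload": {"commands": [{"translation": [-2, 0, 0], "roll": 0}, {"translation": [0, 0, 0], "roll": 0}]}}

```text
time: 18.32
tool_pos: [0.6156, -0.0872, 0.2035]
tool_rot: [3.142, 0.0, -2.948]
contact_force: [-2.1, 0.9, -0.9]
opening: 0.0006
grip_force: 0.7
```

Emit:
{"api": "step_arm", "payload": {"commands": [{"translation": [-1.5, 0, 0], "roll": 0}, {"translation": [0, 0, 0], "roll": 0}]}}

```text
time: 18.48
tool_pos: [0.6169, -0.0869, 0.2035]
tool_rot: [3.142, 0.0, -2.948]
contact_force: [-1.3, 0.3, -0.9]
opening: -0.0001
grip_force: 0.9
```

```bash
python3 look.py 12; python3 - <<'E'
from h import *
print(fore_from(cv2.imread('pics/s12.png'),.2,(242,244,246)))
E
```

```text
t 18.48 wheel mm [ 33.8 -33.3 203.5] rot [ 3.142  0.    -2.948] F [-1.3  0.3 -0.9] open -0.0001
[(np.float64(0.29), 39), (np.float64(0.3), 63), (np.float64(0.235), 24)]
```

Emit:
{"api": "step_arm", "payload": {"commands": [{"translation": [-1.5, 0, 0], "roll": 0}, {"translation": [0, 0, 0], "roll": 0}]}}

```text
time: 18.75
tool_pos: [0.6183, -0.0866, 0.2035]
tool_rot: [3.142, 0.0, -2.948]
contact_force: [-3.0, -0.1, -0.7]
opening: 0.0003
grip_force: 0.9
```

Emit:
{"api": "step_arm", "payload": {"commands": [{"translation": [-1.5, 0, 0], "roll": 0}, {"translation": [0, 0, 0], "roll": 0}]}}

```text
time: 18.92
tool_pos: [0.6199, -0.0863, 0.2035]
tool_rot: [3.142, 0.0, -2.948]
contact_force: [-1.7, -0.2, -0.9]
opening: 0.0004
grip_force: 0.9
```

Emit:
{"api": "step_arm", "payload": {"commands": [{"translation": [-1, 0, 0], "roll": 0}, {"translation": [0, 0, 0], "roll": 0}]}}

```text
time: 19.08
tool_pos: [0.6208, -0.0862, 0.2035]
tool_rot: [3.142, 0.0, -2.948]
contact_force: [-2.7, 0.1, -0.2]
opening: 0.0006
grip_force: 1.0
```

Emit:
{"api": "step_arm", "payload": {"commands": [{"translation": [-1, 0, 0], "roll": 0}, {"translation": [0, 0, 0], "roll": 0}]}}

```text
time: 19.25
tool_pos: [0.6218, -0.086, 0.2035]
tool_rot: [3.142, 0.0, -2.948]
contact_force: [-1.5, 0.6, -0.2]
opening: 0.0005
grip_force: 1.0
```

Emit:
{"api": "step_arm", "payload": {"commands": [{"translation": [-1, 0, 0], "roll": 0}, {"translation": [0, 0, 0], "roll": 0}]}}

```text
time: 19.42
tool_pos: [0.6228, -0.0858, 0.2035]
tool_rot: [3.142, 0.0, -2.948]
contact_force: [-2.6, 0.5, -1.1]
opening: 0.0008
grip_force: 1.0
```

```bash
python3 look.py 13; sed -i 's/linspace(-.3,.3,121)/linspace(-.4,.4,161)/' h.py; python3 - <<'E'
from h import *
for n in('s12','s13'):print(fore_from(cv2.imread(f'pics/{n}.png'),.2,(242,243,244,245)))
E
```

```text
t 19.42 wheel mm [ 39.8 -33.2 203.5] rot [ 3.142  0.    -2.948] F [-2.6  0.5 -1.1] open 0.0008
[(np.float64(0.29), 39), (np.float64(0.3), 56), (np.float64(0.3), 63), (np.float64(0.29), 49)]
[(np.float64(0.305), 33), (np.float64(0.315), 48), (np.float64(0.33), 57), (np.float64(0.305), 50)]
```

Emit:
{"api": "step_arm", "payload": {"commands": [{"translation": [-1, 0, 0], "roll": 0}, {"translation": [0, 0, 0], "roll": 0}]}}

```text
time: 19.68
tool_pos: [0.6235, -0.0856, 0.2034]
tool_rot: [3.141, -0.0, -2.948]
contact_force: [-3.1, -0.2, -0.3]
opening: 0.0008
grip_force: 1.4
```

Emit:
{"api": "step_arm", "payload": {"commands": [{"translation": [-1, 0, 0], "roll": 0}, {"translation": [0, 0, 0], "roll": 0}]}}

```text
time: 19.85
tool_pos: [0.6243, -0.0854, 0.2033]
tool_rot: [3.141, -0.001, -2.948]
contact_force: [-3.9, 0.2, -0.6]
opening: 0.0007
grip_force: 2.0
```

Emit:
{"api": "step_arm", "payload": {"commands": [{"translation": [-1, 0, 0], "roll": 0}, {"translation": [0, 0, 0], "roll": 0}]}}

```text
time: 20.02
tool_pos: [0.6249, -0.0853, 0.2032]
tool_rot: [3.141, -0.002, -2.948]
contact_force: [-4.9, -1.1, 0.1]
opening: 0.0005
grip_force: 2.5
```

Force is rising and the finger lags its command, which is the end stop. One more mm, then retreat and verify.

Emit:
{"api": "step_arm", "payload": {"commands": [{"translation": [-1, 0, 0], "roll": 0}, {"translation": [0, 0, 0], "roll": 0}, {"translation": [0, 0, 0], "roll": 0}]}}

```text
time: 20.27
tool_pos: [0.6255, -0.0851, 0.203]
tool_rot: [3.141, -0.003, -2.949]
contact_force: [-6.6, -0.5, -0.9]
opening: 0.0003
grip_force: 3.0
```

Emit:
{"api": "step_arm", "payload": {"commands": [{"translation": [5, 0, 0], "roll": 0}, {"translation": [20, 0, 0], "roll": 0}, {"translation": [30, 0, 0], "roll": 0}, {"translation": [35, 0, 0], "roll": 0}, {"translation": [35, 0, 0], "roll": 0}, {"translation": [30, 0, 0], "roll": 0}, {"translation": [20, 0, 0], "roll": 0}, {"translation": [0, 0, 0], "roll": 0}, {"translation": [0, 0, 0], "roll": 0}]}}

```text
time: 21.02
tool_pos: [0.4556, -0.1191, 0.2047]
tool_rot: [-3.14, 0.004, -2.95]
contact_force: [0.4, 0.3, 0.9]
opening: 0.0004
grip_force: 0.0
```

```bash
python3 kn.py 14 .2; python3 - <<'E'
from h import *
print(fore_from(cv2.imread('pics/s14.png'),.2,(242,243,244,245)))
# anything else moved? compare with picture 0 outside lever region
for a,b in(('scene0','s14'),('side0','d14')):
    x,y=[cv2.imread(f'pics/{n}.png').astype(int).mean(2) for n in(a,b)]
    m=cv2.morphologyEx((abs(x-y)>40).astype(np.uint8),cv2.MORPH_OPEN,np.ones((3,3)))
    n,_,st,_=cv2.connectedComponentsWithStats(m);print(a,[s.tolist() for s in st[1:]if s[4]>12])
E
```

```text
t 21.02 wheel mm [-130.7  -35.1  204.7] rot [-3.14   0.004 -2.95 ] F [0.4 0.3 0.9] open 0.0004
fore,across [0.321 0.194] score 111.3
[(np.float64(0.305), 34), (np.float64(0.315), 48), (np.float64(0.33), 59), (np.float64(0.305), 48)]
scene0 [[18, 0, 35, 12, 234], [46, 0, 67, 66, 2061], [158, 0, 20, 21, 323], [130, 3, 9, 7, 36], [102, 6, 21, 24, 203], [0, 22, 8, 6, 36], [123, 33, 13, 20, 151], [152, 37, 23, 9, 91], [22, 38, 41, 62, 1163], [148, 45, 27, 12, 143], [105, 47, 67, 39, 769], [175, 47, 14, 17, 184], [69, 52, 10, 6, 47], [94, 56, 12, 19, 143], [11, 60, 12, 19, 86], [177, 70, 5, 10, 37], [15, 76, 29, 42, 465], [98, 83, 78, 102, 3080], [172, 90, 4, 4, 14], [162, 96, 41, 32, 669], [139, 110, 4, 4, 16], [212, 120, 10, 10, 69], [19, 124, 9, 9, 50], [215, 136, 40, 110, 1716], [186, 148, 40, 36, 736], [52, 158, 9, 5, 31], [36, 187, 22, 12, 170], [115, 191, 11, 19, 133], [96, 200, 20, 24, 328], [52, 202, 32, 26, 389], [257, 203, 14, 22, 224], [220, 216, 4, 9, 33], [301, 222, 15, 15, 174], [293, 241, 5, 4, 17], [56, 248, 7, 4, 24], [244, 265, 8, 8, 40], [15, 300, 4, 4, 15], [3, 306, 4,
[... 338 characters left out ...]
29], [420, 142, 15, 12, 54], [453, 155, 4, 4, 15], [401, 157, 27, 9, 115], [268, 166, 11, 18, 130], [284, 167, 8, 15, 93], [448, 175, 4, 4, 15], [514, 181, 31, 35, 610], [297, 184, 9, 5, 38], [502, 184, 5, 4, 17], [518, 194, 30, 48, 339], [427, 213, 36, 28, 683], [497, 213, 15, 14, 67], [422, 223, 4, 8, 29], [421, 235, 9, 13, 78], [384, 245, 10, 9, 54], [454, 244, 11, 12, 87], [482, 251, 4, 5, 17], [481, 257, 5, 4, 19], [371, 259, 8, 10, 40], [471, 263, 5, 11, 44], [387, 270, 14, 17, 108], [417, 271, 6, 4, 22], [402, 273, 9, 13, 83], [464, 272, 9, 9, 59], [511, 273, 4, 4, 15], [507, 279, 6, 7, 31], [410, 283, 5, 5, 22], [495, 285, 11, 13, 68], [332, 298, 75, 74, 1188], [371, 321, 10, 8, 62]]
```

The lever reads fore ≈ 0.32, across 0.19. The stem reading did not change while the push rose to 6.6 N, so it is at the stop. The hand is about 130 mm clear.

```bash
python3 -c "
from cell import *
print(hand_in())"
```

```text
the job is handed in; nothing more can be done
None
```

The lever is in third: it measured fore about 0.32 rad against the 0.33 end and came up firm against a 6.6 N push. It went there through neutral without entering first or fourth. The hand was clear of it and nothing else was touched that I could see, and the job was handed in at about 21 s, with no verdict shown.

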